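Raise the temperature probe on its telescopic stand and hold it up

TASK

The heating run is over and the aluminium block is to be swapped, so lift the temperature probe out of it on its telescopic stand: squeeze the red button on the side of the black grip head fully in with the mast still right down, then, keeping it squeezed, pull the head straight up past the first stop to the second stop, the end of its travel. Finish while holding it there by the head with the button still squeezed in, so that the hand and not the catch carries the mast. Leave the block standing in its place on the stand and leave the other things on the bench alone.

Things in the scene. Friction and masses are not known exactly. Their poses are not given: they have to be found in the camera images.
- stand: Telescopic stand, fixed: green base plate 270 x 150 x 22 mm, origin under its centre, x along the 270 mm side towards the block's end, z up. Upright aluminium outer tube, 28 mm across, at x = -75 mm, y = 0; its black collar's top is 163 mm above the bench. A cork disc (82 mm across, top 27 mm above the bench) at x = +40 mm carries the block.
- head (a point): Grip centre of the black head (30 x 30 x 50 mm high) on the mast's axis; axes as the stand's. Head top 21 mm above, underside 29 mm below; 192 mm above the bench when down. Free above and on both y sides. Red button on the +y face, ribs on -y: pinch across y, one finger on the button (37 mm over both, 32 squeezed). Boom to +x, 14 mm below; probe handle 18 mm across, 115 mm away, top 33 mm above.
- button_face (a point): Middle of the outer face of the red button (20 mm wide in x, 34 mm high) on the head's +y side; 22 mm from the mast axis when out, 17 mm when squeezed fully in (it still stands 2 mm proud). 2 mm below the head point.
- button (a joint): Travel of the red button, m: 0 out, 0.005 squeezed fully in. Spring: 3 N to start it, 8 N fully in. It draws back the catch inside the tube: from about 0.004 the mast slides freely; with the button out the catch locks the mast at the bottom (2 mm of play), at the first stop and at the second stop.
- mast (a joint): Height of the sliding mast, m: 0 right down, 0.055 first stop (a catch slot, passed freely while the button is squeezed), 0.110 second stop, the solid end of travel. With head, boom and probe it weighs 0.45 to 0.7 kg and sinks if the button is in and nothing lifts it; rubbing 1 N. One black ring on the mast leaves the collar at the first stop, two red rings at the second.
- probe_tip (a point): Lower end of the steel probe shaft (6 mm across) that hangs from the boom; with the mast down it is 55 mm deep in the block's bore, at the first stop level with the block's top, at the second stop 55 mm above it.
- block: Aluminium calorimeter block, loose on the cork disc: cylinder 64 mm across, 75 mm high, 0.65 kg, origin under its centre, z up. Probe bore in the middle, 10 mm across and 63 mm deep; a heater head, 19 mm across and 30 mm high, stands on its top 19 mm off centre.
- brass_block: Spare brass block, a plain cylinder 64 mm across, 75 mm high; leave alone. Origin under its centre.
- copper_block: Spare copper block, a plain cylinder 64 mm across, 75 mm high; leave alone. Origin under its centre.
- beaker: Empty glass beaker 70 mm across, 92 mm high; leave alone. Origin under its centre.
- screwdriver: Screwdriver with a wooden handle, 200 mm long, lying on the bench; leave alone. Origin under its middle, x towards the tip.
- stopclock: Yellow stopclock 62 x 75 x 22 mm lying flat; leave alone. Origin under its centre.
- bottle: Glass jar with a red cap, 68 mm across, 140 mm high; leave alone. Origin under its centre.
Not all that is in view belongs to the job. Leave any green or purple look-alike of the block alone.

How it is judged:
By the outcome, as a careful person would: the job done as asked, in the order asked, and still so for the second after the job is handed in, while the arm keeps its last pose, push and grip.
It also fails if it takes over 32 s, if anything falls off the work surface, if the arm or the gripper's body presses on something with over 40 N, if the wrist force passes 120 N, or if a joint passes its speed limit or range.

ROBOT

A 6-joint arm with a two-finger parallel gripper is mounted at the origin on the work surface. World frame = base frame: x ahead of the robot, y to its left, z up, the work surface at z = 0. Lengths are in mm, angles in degrees, forces in N, time in s.
With the tool pointing down it reaches from about 350 to 850 mm from the base axis. Payload 8.1 kg.
Tool frame: the origin (TCP) lies at the very end of the fingers, on their centre line; the grasp point (between the pads) lies 19 mm behind it; z points along the fingers, y is the direction in which the jaws open and shut (so a half turn about z gives the same grasp; the last joint's range is limited). The gripper opens to 85 mm and grips with 20 to 120 N. Pads are 22 mm wide; open, the fingers measure 114 mm over their backs; the gripper's body (76 mm by 85 mm) begins 54 mm behind the grasp point. The pads swing forward as they close: fully open they stand 13 mm farther back than shut.
Start: joints at [-73.648, 7.471, 85.268, -0, 87.261, -4.893], TCP at [217.437, -559.22, 231.292] pointing down, gripper open.
Joint ranges: [-169.43, 169.43], [-51.17, 129.36], [1.28, 143.12], [-76.62, 256.62], [0, 156.53], [-152.29, 152.29]. Speed limits (degrees/s): [136.94, 136.94, 159.86, 180, 180, 180].

INTERFACE

Orientations are given as [roll, pitch, yaw] about the fixed x, y, z axes, in that order (R = Rz(yaw) Ry(pitch) Rx(roll)).
In Python, from bench import r, eyes gives the robot as it stands. The module is installed in compiled form; this text tells all that it offers.
- The arm moves only by the tool play_rows, never from a script. Its argument "deltas" is a list of rows, each a list of 3 entries, a list of its own where there are three numbers: the shift along the tool's x, y, z in m, then the turn, a rotation vector about the tool's x, y, z in rad, then the closure, from 0 (fully open) to 1 (shut). A call has 1 to 8 rows; each row shifts and turns the pose as measured when the row begins, along the tool's axes as they then stand; what a row does not reach is not made up. A row lasts 1/8 s, in which the tool goes at most 62.5 mm and 10.7 degrees, less where a joint would pass 70% of its speed; a pose out of reach is approached as far as the arm can. A call with a gripper value outside its range is refused whole. The fingers move at their own pace and stop on an object; "force" is the grip in N (left out, the last holds). Time passes only in rows, so rows that do not move let the fingers close. It gives the time, the measured TCP pose, the force and the opening at its end, in the units of the state.
- r.sense(): the state, without advancing time (a new reading comes with each control period).
- eyes.snapshot(name): name is "scene" or "top" or "wrist"; returns the picture (400x640x3 uint8, red, green, blue); there is no depth.
- eyes.get_calibration(name): a dict with "mtx" (3x3 intrinsics, pixels), "R" (3x3) and "t" (3): a world point X has camera coordinates R X + t; the wrist camera has in their place "T_tool_cam" (4x4, takes a point from camera to tool coordinates, whose origin is the TCP and whose axes are the flange's). Camera axes: x right, y down, z forward; pixel columns grow to the right and rows downward; lengths in mm; the calibration is good to about 2 mm. The wrist camera is an equidistant fisheye: a pixel r from the principal point sees the ray r / f radians off the axis. A picture is of the moment at which its call begins: read the wrist's pose just before it. get_calibration takes no time and is no camera call.
- r.hand_in(): hands the job in, once; it reports no verdict.
The state is a dict: "time": time; "joint_pos": joint angles; "qd": joint speeds; "joint_efforts": joint torques, N m; "tool_pos": TCP position; "tcp_rot": TCP orientation; "ft_force": force on the tool from outside, world axes, zero at the start; "wrist_torque": the same for the moment, N m; "finger_gap": finger opening in mm.
Only numpy, scipy, OpenCV 4.12 (cv2) and the standard library are available. Lean on these libraries where they do the work, as an engineer would, in place of code of your own. Each camera call takes 0.05 s, during which the arm holds its last target. There are 200 camera calls.

## Working session

There is one attempt and no reset: what is moved stays moved. The work goes in short steps, Python scripts to look and compute and a tool call to move; the robot and the scene stay as the last step left them, time stands still between calls to the robot, and variables do not carry over. Pictures are saved under pics/ and viewed, about 8 in all and at most 12, crops included, and the job is handed in when it is done.

Besides the shell and the picture viewer there is one more tool, called after "Emit:" as name([rows], argument=value, ...), one row to a line, values as JSON. play_rows: Moves the arm, as the interface text tells. Its arguments: {"type":"object","properties":{"deltas":{"type":"array"},"force":{"type":"number"}},"required":["deltas"]}

```bash
mkdir -p pics; python3 - <<'E'
from bench import r, eyes
import cv2,numpy as np
for n in("scene","top"):
    cv2.imwrite(f"pics/{n}0.png",cv2.cvtColor(eyes.snapshot(n),cv2.COLOR_RGB2BGR))
    c=eyes.get_calibration(n);print(n,c)
s=r.sense();print(s)
E
```

```text
scene {'mtx': array([[389.85814006,   0.        , 326.6808117 ],
       [  0.        , 389.85814006, 196.97672802],
       [  0.        ,   0.        ,   1.        ]]), 'R': array([[-0.42772828,  0.90390054, -0.00351141],
       [ 0.62738972,  0.29408154, -0.72103966],
       [-0.6507155 , -0.31061207, -0.6928849 ]]), 't': array([ 305.40256561, -271.69475917, 1588.9877161 ])}
top {'mtx': array([[399.95488871,   0.        , 315.01436287],
       [  0.        , 399.95488871, 200.76122573],
       [  0.        ,   0.        ,   1.        ]]), 'R': array([[-1.50965176e-02, -9.99883794e-01, -2.11978188e-03],
       [-9.93952546e-01,  1.52375151e-02, -1.08748127e-01],
       [ 1.08767790e-01,  4.65244577e-04, -9.94067076e-01]]), 't': array([ -60.15117177,  605.34523416, 1283.5864875 ])}
{'time': 0.1, 'joint_pos': array([-7.36470020e+01,  7.51295439e+00,  8.53232510e+01, -9.51421193e-06,
        8.72620567e+01, -4.89290859e+00]), 'qd': array([ 0.08094956, -0.1197708 , -0.15786165, -0.0076291 , -0.00542207,
       -0.02241985]), 'joint_efforts': array([ 1.85353019e-03, -5.70950246e+01, -5.01942694e+01, -1.29106165e-04,
        8.19966051e-03,  2.52808172e-05]), 'tool_pos': array([ 217.30347392, -558.72890254,  230.32465322]), 'tcp_rot': array([-1.79902095e+02, -8.37165993e-03,  2.12458999e+01]), 'ft_force': array([0.6638244 , 0.83493824, 0.29044527]), 'wrist_torque': array([-0.01026482,  0.01500385,  0.04297252]), 'finger_gap': 85.34866741327724}
```

View pics/scene0.png

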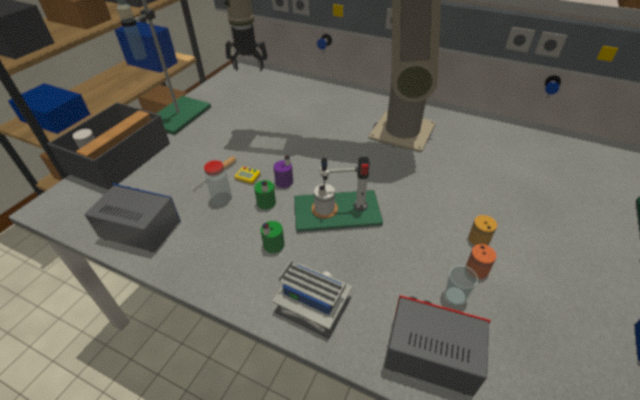

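View pics/top0.png

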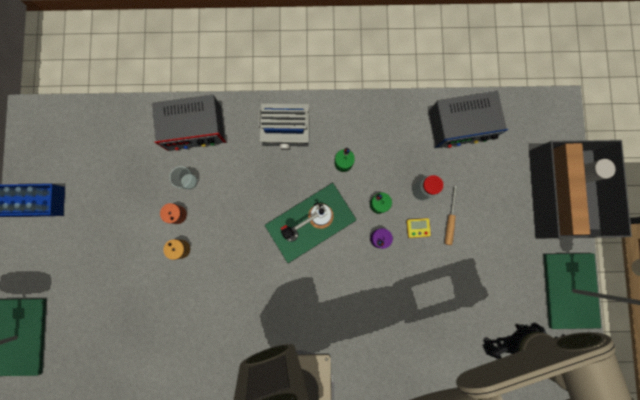

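The scene view shows the stand with the black head and red button at about (364,168) px. In the top view the green plate is centred near (310,222), the head at (289,232) and the block at (320,214). Next I'll measure the plate's pose.

```bash
cat > h.py <<'E'
from bench import r, eyes
import cv2,numpy as np
def ray(n,p):
    c=eyes.get_calibration(n);d=c["R"].T@np.linalg.solve(c["mtx"],[p[0],p[1],1.]);return -c["R"].T@c["t"],d
def onz(n,p,z):
    o,d=ray(n,p);return o+d*(z-o[2])/d[2]
def proj(n,X):
    c=eyes.get_calibration(n);q=c["mtx"]@(c["R"]@np.array(X,float)+c["t"]);return q[:2]/q[2]
E
python3 - <<'E'
from h import *
for n,box in(("top",(250,170,370,275)),("scene",(280,150,395,240))):
    im=cv2.imread(f"pics/{n}0.png");x0,y0,x1,y1=box;c=im[y0:y1,x0:x1].astype(int)
    B,G,R=c[...,0],c[...,1],c[...,2]
    m=((G>1.35*R)&(G>B*1.1)&(G>25)).astype(np.uint8)
    k,l,st,ce=cv2.connectedComponentsWithStats(m);i=1+st[1:,4].argmax()
    pts=np.argwhere(l==i)[:,::-1]+[x0,y0]
    W=np.array([onz(n,p,22)[:2] for p in pts],np.float32)
    print(n,st[i],cv2.minAreaRect(W))
    rm=np.argwhere((R>1.8*G)&(R>1.8*B)&(R>60))[:,::-1]+[x0,y0];print("red",rm.mean(0),len(rm),rm.min(0),rm.max(0))
    cv2.imwrite(f"pics/{n}c.png",cv2.resize(im[y0:y1,x0:x1],None,fx=5,fy=5,interpolation=cv2.INTER_CUBIC))
a=cv2.imread("pics/topc.png");b=cv2.imread("pics/scenec.png")
b=cv2.resize(b,(600,int(b.shape[0]*600/b.shape[1])))
cv2.imwrite("pics/c.png",cv2.resize(np.vstack([cv2.resize(a,(600,525)),b]),None,fx=.59,fy=.59))
E
```

```text
top [  15   13   91   80 2735] ((534.6026000976562, -52.00349426269531), (146.9910888671875, 265.89788818359375), 31.158113479614258)
red [283.83333333 227.05555556] 18 [281 225] [286 229]Traceback (most recent call last):
  File "<stdin>", line 8, in <module>
  File "h.py", line 6, in onz
    o,d=ray(n,p);return o+d*(z-o[2])/d[2]
        ~~~^^^^^
  File "h.py", line 4, in ray
    c=eyes.get_calibration(n);d=c["R"].T@np.linalg.solve(c["mtx"],[p[0],p[1],1.]);return -c["R"].T@c["t"],d
ValueError: time passes only in moves, steps and waits
```

```bash
cat > h.py <<'E'
from bench import r, eyes
import cv2,numpy as np
C={n:eyes.get_calibration(n) for n in("scene","top","wrist")}
def ray(n,p):
    c=C[n];d=c["R"].T@np.linalg.solve(c["mtx"],[p[0],p[1],1.]);return -c["R"].T@c["t"],d
def onz(n,p,z):
    o,d=ray(n,p);return o+d*(z-o[2])/d[2]
def proj(n,X):
    c=C[n];q=c["mtx"]@(c["R"]@np.array(X,float)+c["t"]);return q[:2]/q[2]
E
python3 - <<'E'
from h import *
P=[]
for n,box in(("top",(250,170,370,275)),("scene",(280,150,395,240))):
    im=cv2.imread(f"pics/{n}0.png");x0,y0,x1,y1=box;c=im[y0:y1,x0:x1].astype(int)
    B,G,R=c[...,0],c[...,1],c[...,2]
    m=((G>1.35*R)&(G>B*1.1)&(G>25)).astype(np.uint8)
    k,l,st,ce=cv2.connectedComponentsWithStats(m);i=1+st[1:,4].argmax()
    pts=np.argwhere(l==i)[:,::-1]+[x0,y0]
    W=np.array([onz(n,p,22)[:2] for p in pts],np.float32)
    print(n,st[i],cv2.minAreaRect(W))
    rm=np.argwhere((R>1.8*G)&(R>1.8*B)&(R>60))[:,::-1]+[x0,y0];print("red",rm.mean(0),len(rm),rm.min(0),rm.max(0))
    P.append(ray(n,rm.mean(0)))
    c=im[y0:y1,x0:x1].copy();
    for X in ([495.8,12.2,213],):
        q=proj(n,X);print("head top px",q)
    cv2.imwrite(f"pics/{n}c.png",cv2.resize(c,(600,500),interpolation=cv2.INTER_CUBIC))
(o1,d1),(o2,d2)=P
A=np.c_[d1,-d2];t=np.linalg.lstsq(A,o2-o1,rcond=None)[0];print(o1+d1*t[0],o2+d2*t[1])
print(C["wrist"])
a=cv2.imread("pics/topc.png");b=cv2.imread("pics/scenec.png")
cv2.imwrite("pics/c.png",cv2.resize(np.hstack([a,b]),(800,400)))
E
```

```text
top [  15   13   91   80 2735] ((534.6026000976562, -52.00349426269531), (146.9910888671875, 265.89788818359375), 31.158113479614258)
red [283.83333333 227.05555556] 18 [281 225] [286 229]
head top px [286.49125662 232.58121653]
scene [  15   41   87   40 2066] ((542.5247192382812, -45.517486572265625), (152.66668701171875, 264.5847473144531), 31.05280303955078)
red [364.25675676 168.36486486] 74 [361 163] [368 174]
head top px [362.90984363 158.29522181]
[512.41252979  21.29583162 191.36044207] [511.41376672  23.88331061 191.52122494]
{'mtx': array([[309.70691629,   0.        , 319.18234021],
       [  0.        , 309.70691629, 203.42727401],
       [  0.        ,   0.        ,   1.        ]]), 'T_tool_cam': array([[ 8.25061582e-04, -9.47497535e-01, -3.19762007e-01,
         8.22282441e+01],
       [ 9.99999110e-01,  1.11715164e-03, -7.30035381e-04,
        -3.25428725e-01],
       [ 1.04892937e-03, -3.19761120e-01,  9.47497613e-01,
        -1.43377348e+02],
       [ 0.00000000e+00,  0.00000000e+00,  0.00000000e+00,
         1.00000000e+00]])}
```

View pics/c.png

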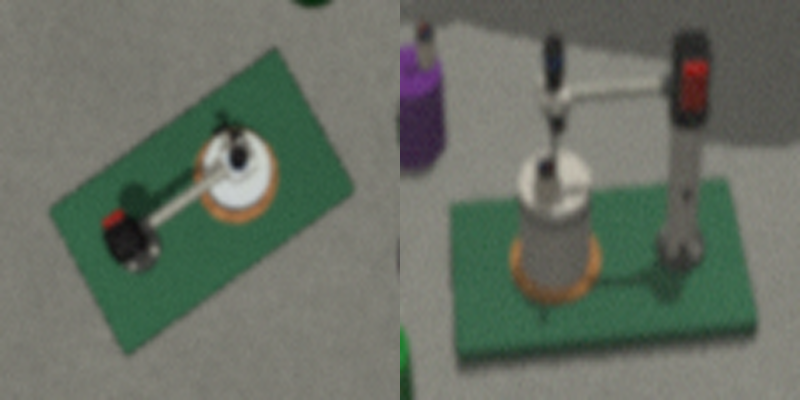

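Triangulating puts the button at about (512,23,191) mm, so the head is at about (494.5,12), with the stand's yaw about -59°. First I'll rise and turn, using tool yaw 121° so that j6 stays well inside its range.

Emit:
play_rows([
  [[0, 0, -0.02], [0, 0, -0.17], 0],
  [[0, 0, -0.02], [0, 0, -0.17], 0],
  [[0, 0, -0.02], [0, 0, -0.17], 0],
  [[0, 0, -0.02], [0, 0, -0.17], 0],
  [[0, 0, -0.02], [0, 0, -0.17], 0],
  [[0, 0, -0.02], [0, 0, -0.17], 0],
  [[0, 0, 0], [0, 0, -0.17], 0],
  [[0, 0, 0], [0, 0, -0.17], 0],
], force=40)

```text
time: 1.1
tool_pos: [216.8, -557.0, 348.6]
tcp_rot: [-179.9, -0.7, 101.6]
ft_force: [-0.6, -0.2, 0.3]
finger_gap: 85.2
```

```bash
cat >> h.py <<'E'
from scipy.spatial.transform import Rotation as Ro
def delta(goal,yaw):
    s=r.sense();T=Ro.from_euler("xyz",s["tcp_rot"],degrees=True);G=Ro.from_euler("xyz",[180,0,yaw],degrees=True)
    print("t",s["time"],"pos",s["tool_pos"].round(1),"rot",s["tcp_rot"].round(2),"F",s["ft_force"].round(1),"gap",round(s["finger_gap"],1))
    print("tool shift mm",(T.inv().apply(np.array(goal)-s["tool_pos"])).round(1),"rv",(T.inv()*G).as_rotvec().round(3))
E
python3 -c "
from h import *
delta([494.5,12,340],121.1)"
```

```text
t 1.1 pos [ 216.8 -557.   348.6] rot [-179.95   -0.67  101.65] F [-0.6 -0.2  0.3] gap 85.2
tool shift mm [501.1 386.9  14.1] rv [ 0.001 -0.012 -0.339]
```

Emit:
play_rows([
  [[0, 0, 0], [0, 0, -0.17], 0],
  [[0, 0, 0], [0, -0.01, -0.17], 0],
  [[0.028, 0.044, 0], [0, 0, 0], 0],
  [[0.028, 0.044, 0], [0, 0, 0], 0],
  [[0.028, 0.044, 0], [0, 0, 0], 0],
  [[0.028, 0.044, 0], [0, 0, 0], 0],
  [[0.028, 0.044, 0], [0, 0, 0], 0],
  [[0.028, 0.044, 0], [0, 0, 0], 0],
])

```text
time: 2.1
tool_pos: [353.0, -268.0, 344.5]
tcp_rot: [179.8, -0.6, 121.6]
ft_force: [-0.4, 0.4, 0.9]
finger_gap: 85.4
```

```bash
python3 -c "
from h import *
delta([494.5,12,340],121.1)"
```

```text
t 2.1 pos [ 353.  -268.   344.5] rot [179.8   -0.56 121.64] F [-0.4  0.4  0.9] gap 85.4
tool shift mm [164.2 267.3   7.1] rv [ 0.004 -0.01   0.009]
```

Emit:
play_rows([
  [[0.028, 0.046, 0], [0, -0.01, 0.009], 0],
  [[0.028, 0.046, 0], [0, 0, 0], 0],
  [[0.028, 0.046, 0], [0, 0, 0], 0],
  [[0.028, 0.046, 0], [0, 0, 0], 0],
  [[0.028, 0.046, 0], [0, 0, 0], 0],
  [[0.02, 0.033, 0], [0, 0, 0], 0],
  [[0.002, 0.003, 0], [0, 0, 0], 0],
  [[0, 0, 0], [0, 0, 0], 0],
])

```text
time: 3.1
tool_pos: [498.9, 21.4, 342.6]
tcp_rot: [180.0, -0.1, 121.4]
ft_force: [-0.8, -0.5, -0.1]
finger_gap: 85.0
```

```bash
cat >> h.py <<'E'
def wproj(s,X):
    T=Ro.from_euler("xyz",s["tcp_rot"],degrees=True);M=C["wrist"]["T_tool_cam"];K=C["wrist"]["mtx"]
    c=M[:3,:3].T@(T.inv().apply(np.array(X,float)-s["tool_pos"])-M[:3,3]);th=np.arctan2(np.hypot(c[0],c[1]),c[2]);u=c[:2]/np.hypot(c[0],c[1])
    return K[0,0]*th*u+K[:2,2]
def wray(s,p):
    T=Ro.from_euler("xyz",s["tcp_rot"],degrees=True);M=C["wrist"]["T_tool_cam"];K=C["wrist"]["mtx"]
    v=(np.array(p)-K[:2,2])/K[0,0];th=np.hypot(*v);d=np.r_[np.sin(th)*v/th,np.cos(th)]
    return s["tool_pos"]+T.apply(M[:3,3]),T.apply(M[:3,:3]@d)
def wz(s,p,z):
    o,d=wray(s,p);return o+d*(z-o[2])/d[2]
E
python3 - <<'E'
from h import *
delta([494.5,12,340],121.1)
s=r.sense();im=cv2.cvtColor(eyes.snapshot("wrist"),cv2.COLOR_RGB2BGR)
cv2.imwrite("pics/w1.png",im)
yw=np.radians(-58.9);R2=np.array([[np.cos(yw),-np.sin(yw)],[np.sin(yw),np.cos(yw)]])
for a in[(-15,-15),(15,-15),(15,15),(-15,15),(0,19.5)]:
    w=np.array([494.5,12])+R2@a;p=wproj(s,[*w,213 if a[0] else 207]);print(a,p.round(1));cv2.circle(im,tuple(int(v) for v in p.round()),2,(255,255,0),-1)
cv2.imwrite("pics/w1m.png",im)
E
```

```text
t 3.1 pos [498.9  21.4 342.6] rot [ 1.7997e+02 -1.1000e-01  1.2137e+02] F [-0.8 -0.5 -0.1] gap 85.0
tool shift mm [-5.7 -8.7  2.5] rv [ 0.001 -0.002  0.005]
(-15, -15) [293.2 184.5]
(15, -15) [293.8 215.3]
(15, 15) [325.6 215.5]
(-15, 15) [326.  184.7]
(0, 19.5) [330.4 198.4]
```

View pics/w1m.png

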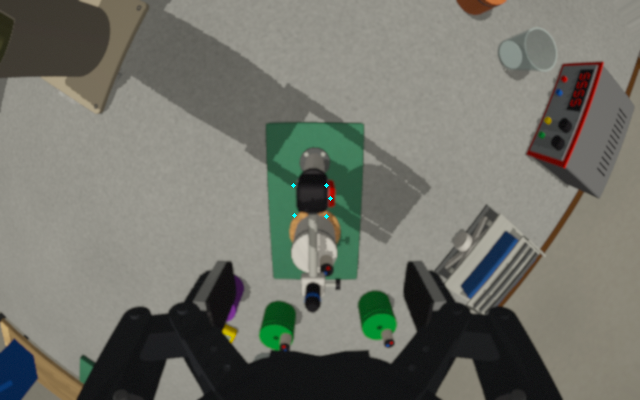

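The wrist view has the stand upright with the head at about (313,192). The red button is on its right at (332,193), and the prediction dots sit about 3 px to the left. I'll refine from colour masks.

```bash
python3 - <<'E'
from h import *
s=r.sense();im=cv2.imread("pics/w1.png").astype(int);B,G,R=[im[...,i] for i in range(3)]
red=(R>1.8*G)&(R>1.8*B)&(R>50);red[:, :280]=0;red[:,350:]=0;red[:160]=0;red[225:]=0
p=np.argwhere(red);print("red",p.mean(0)[::-1],p.min(0)[::-1],p.max(0)[::-1])
g=im.sum(2)
for y in range(172,216,4):print(y,g[y,290:342])
print("col");
for x in (305,312,320):print(x,g[165:225,x])
# plate from wrist
m=((G>1.35*R)&(G>B*1.1)&(G>25)).astype(np.uint8);m[:,:262]=0;m[:,370:]=0;m[:118]=0;m[281:]=0
W=np.array([wz(s,q[::-1],22)[:2] for q in np.argwhere(m)],np.float32);print(cv2.minAreaRect(W))
E
```

```text
red [330.51578947 193.63157895] [327 180] [335 206]
172 [219 237 248 261 272 278 281 281 285 273 252 214 162 124 111 112 125 132
 142 143 144 144 142 138 134 141 138 139 124 111  98  89  98 130 151 167
 179 178 186 186 185 189 186 184 185 184 184 187 188 184 185 183]
176 [186 185 186 186 186 189 206 217 204 149  87  57  40  44  40  54  42  47
  36  46  44  47  35  50  52  36  38  43  43  48  38  45  45  38  37  58
  99 142 170 183 185 182 184 184 188 185 186 186 188 186 184 184]
180 [187 182 187 183 186 197 214 206 158  94  52  49  40  38  41  40  37  39
  36  42  42  43  44  37  44  51  51  46  32  38  42  35  41  45  45  47
  87 129 140 149 153 158 172 179 182 187 186 187 184 185 184 183]
184 [204 195 185 185 196 205 195 150  92  59  62  71  67  61  66  68  64  73
  65  67  64  64  72  63  63  62  59  63  64  65  59  64  63  53  54  59
  79 114 127 125 108 102 108 147 170 181 181 182 182 185 187 186]
188 [281 280 280 273 255 227 171 116  93  92 101 110 115 118 117 115 110 114
 118 117 113 117 119 114 115 112 112 113 112 112 114 109 107  98  91  82
 105 167 224 227 193 163 155 155 1
[... 1481 characters left out ...]

 103  74  73  66  70  70  70  73  90  95 136 225 326 388 409 402 377 344
 327 325 325 325 323 323]
312 [315 297 252 182 120 122 141 142 119  77  44  35  49  39  40  44  44  52
  47  72  78  91 104 119 123 135 142 139 134 132 128 130 116  99  86  78
  78  71  74  72  72  69  65  61  66  60  74 105 159 235 302 341 350 368
 400 449 483 496 499 503]
320 [291 289 290 269 224 155 104  98  94  65  47  38  42  38  48  42  47  48
  52  59  68  87  96 114 122 130 138 139 136 136 132 127 115 106  90  72
  74  69  66  66  66  70  69  64  64  70 121 209 288 338 344 323 306 303
 302 303 303 302 300 299]
((533.4398193359375, -49.73042297363281), (146.8755340576172, 267.32904052734375), 31.157480239868164)
```

```bash
python3 -c "
import cv2
cv2.imwrite('pics/w1c.png',cv2.resize(cv2.imread('pics/w1.png')[140:320,260:370],None,fx=3.3,fy=3.3,interpolation=cv2.INTER_CUBIC))"
```

```text
(no output)
```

View pics/w1c.png

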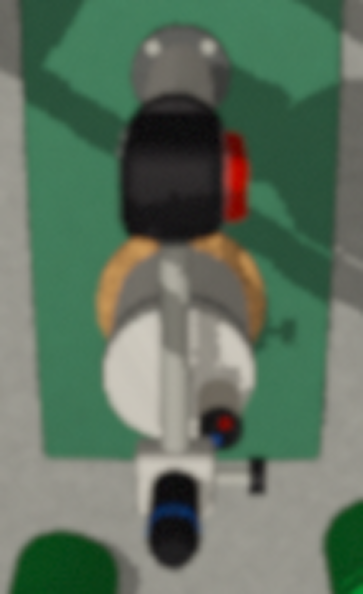

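The crop shows the head at columns 296.5–326.5, with the red button to its right and the boom running straight down the image. Both this and the plate seen from the wrist camera put the head at about (495,14.3).

Emit:
play_rows([
  [[-0.004, -0.007, 0.02], [0, 0, 0.005], 0],
  [[0, 0, 0.03], [0, 0, 0], 0],
  [[0, 0, 0.03], [0, 0, 0], 0],
  [[0, 0, 0], [0, 0, 0], 0],
])

```text
time: 3.65
tool_pos: [493.8, 8.7, 261.7]
tcp_rot: [179.9, 0.0, 120.6]
ft_force: [-0.7, 0.3, -0.6]
finger_gap: 85.3
```

```bash
python3 -c "
from h import *
delta([495.1,14.3,171.5],121.1)"
```

```text
t 3.65 pos [493.8   8.7 261.7] rot [1.7990e+02 1.0000e-02 1.2063e+02] F [-0.7  0.3 -0.6] gap 85.3
tool shift mm [ 4.1  3.8 90.2] rv [ 0.002  0.    -0.008]
```

Emit:
play_rows([
  [[0.004, 0.004, 0.01], [0, 0, -0.008], 0],
  [[0, 0, 0.02], [0, 0, 0], 0],
  [[0, 0, 0.02], [0, 0, 0], 0],
  [[0, 0, 0.02], [0, 0, 0], 0],
  [[0, 0, 0.008], [0, 0, 0], 0],
  [[0, 0, 0], [0, 0, 0], 0],
])

```text
time: 4.4
tool_pos: [497.3, 13.4, 183.0]
tcp_rot: [179.6, 0.2, 121.1]
ft_force: [-1.6, -0.3, 0.5]
finger_gap: 84.9
```

```bash
python3 - <<'E'
from h import *
delta([495.1,14.3,171.5],121.1)
im=cv2.cvtColor(eyes.snapshot("wrist"),cv2.COLOR_RGB2BGR)
cv2.imwrite("pics/w2.png",cv2.resize(im[140:400,180:460],None,fx=2,fy=2,interpolation=cv2.INTER_CUBIC))
E
```

```text
t 4.4 pos [497.3  13.4 183. ] rot [179.64   0.21 121.05] F [-1.6 -0.3  0.5] gap 84.9
tool shift mm [ 1.9 -1.5 11.5] rv [ 0.006  0.004 -0.001]
```

View pics/w2.png

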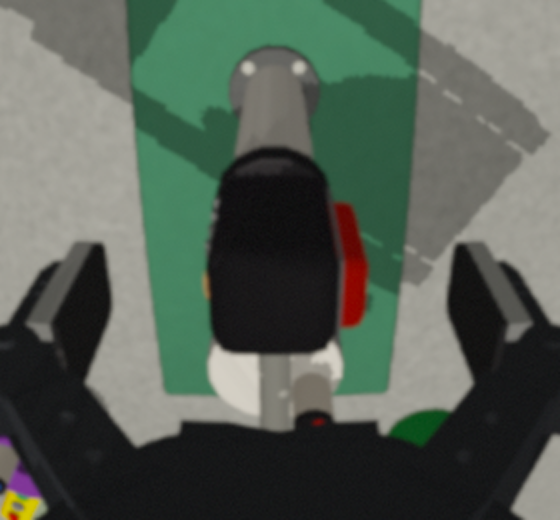

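The pads straddle the head, their midpoint within about 1 mm of the squeezed width's centre. Both y sides are clear and the button is on the right at (352,265). I'll go down the last 11 mm and close.

Emit:
play_rows([
  [[0.0015, 0, 0.011], [0.006, 0.004, 0], 0],
  [[0, 0, 0.001], [0, 0, 0], 0],
  [[0, 0, 0], [0, 0, 0], 0],
], force=50)

```text
time: 4.82
tool_pos: [498.0, 14.7, 172.4]
tcp_rot: [179.8, 0.1, 121.1]
ft_force: [0.0, -0.2, -0.4]
finger_gap: 85.5
```

```bash
python3 -c "
from h import *
delta([495.9,14.8,171.5],121.1)"
```

```text
t 4.825 pos [498.   14.7 172.4] rot [1.7984e+02 8.0000e-02 1.2105e+02] F [ 0.  -0.2 -0.4] gap 85.5
tool shift mm [ 1.1 -1.8  0.9] rv [ 0.003  0.001 -0.001]
```

Emit:
play_rows([
  [[0.001, -0.0015, 0.001], [0, 0, 0], 0.3],
  [[0, 0, 0], [0, 0, 0], 0.5],
  [[0, 0, 0], [0, 0, 0], 0.7],
  [[0, 0, 0], [0, 0, 0], 1],
  [[0, 0, 0], [0, 0, 0], 1],
  [[0, 0, 0], [0, 0, 0], 1],
  [[0, 0, 0], [0, 0, 0], 1],
], force=50)

```text
time: 5.7
tool_pos: [495.8, 14.4, 172.7]
tcp_rot: [179.8, 0.1, 121.0]
ft_force: [-3.5, 0.2, -1.3]
finger_gap: 30.6
```

```bash
python3 -c "
from h import *
delta([495.9,14.8,171.5],121.1);print(r.sense()['wrist_torque'])"
```

```text
t 5.7 pos [495.8  14.4 172.7] rot [1.7983e+02 1.2000e-01 1.2105e+02] F [-3.5  0.2 -1.3] gap 30.6
tool shift mm [0.3 0.3 1.2] rv [ 0.003  0.002 -0.001]
[ 0.43388591 -0.70646254  0.16374057]
```

```bash
python3 - <<'E'
from h import *
print(r.sense()["finger_gap"])
a=eyes.snapshot("wrist")[140:400,180:460];b=eyes.snapshot("scene")[140:220,310:400]
print(r.sense()["finger_gap"])
a=cv2.resize(a,(420,390));b=cv2.resize(b,(380,338),interpolation=cv2.INTER_CUBIC);b=np.vstack([b,np.zeros((52,380,3),np.uint8)])
cv2.imwrite("pics/g.png",cv2.cvtColor(np.hstack([a,b]),cv2.COLOR_RGB2BGR))
E
```

```text
30.60057183181462
30.61484615449115
```

View pics/g.png

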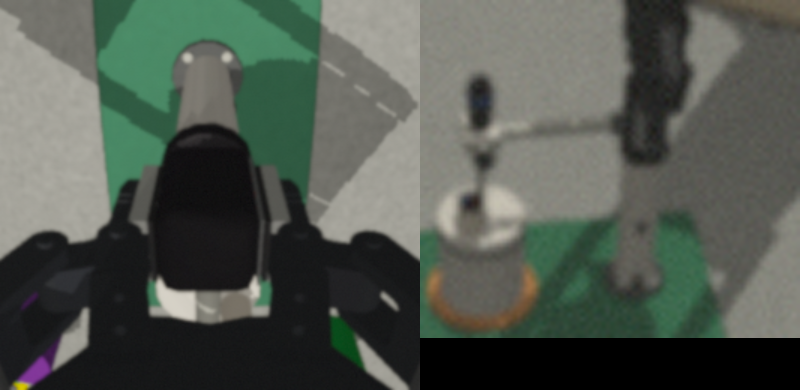

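Both pads clamp the head with no button standing proud, and the gap of 30.6 mm means it is fully in; the mast is still down. Now pull.

Emit:
play_rows([
  [[0, 0, -0.006], [0, 0, 0], 1],
  [[0, 0, -0.01], [0, 0, 0], 1],
  [[0, 0, -0.01], [0, 0, 0], 1],
  [[0, 0, -0.01], [0, 0, 0], 1],
], force=50)

```text
time: 6.3
tool_pos: [495.8, 14.4, 209.2]
tcp_rot: [179.8, 0.1, 121.0]
ft_force: [2.6, -1.0, -7.9]
finger_gap: 30.9
```

```bash
python3 -c "
from h import *
delta([495.8,14.4,282.7],121.05);print(r.sense()['wrist_torque'])"
```

```text
t 6.3 pos [495.8  14.4 209.2] rot [1.7985e+02 1.0000e-01 1.2104e+02] F [ 2.6 -1.  -7.9] gap 30.9
tool shift mm [ -0.1   0.2 -73.5] rv [ 0.003  0.002 -0.   ]
[ 0.52054855 -1.64914406  0.19052648]
```

Emit:
play_rows([
  [[0, 0, -0.012], [0, 0, 0], 1],
  [[0, 0, -0.012], [0, 0, 0], 1],
  [[0, 0, -0.012], [0, 0, 0], 1],
  [[0, 0, -0.012], [0, 0, 0], 1],
  [[0, 0, -0.012], [0, 0, 0], 1],
])

```text
time: 6.92
tool_pos: [495.8, 14.4, 273.9]
tcp_rot: [179.8, 0.1, 121.0]
ft_force: [3.7, -2.2, -7.9]
finger_gap: 30.4
```

```bash
python3 -c "
from h import *
delta([495.8,14.4,282.7],121.05);print(r.sense()['wrist_torque'])"
```

```text
t 6.925 pos [495.8  14.4 273.9] rot [1.7979e+02 1.3000e-01 1.2105e+02] F [ 3.7 -2.2 -7.9] gap 30.4
tool shift mm [-0.   0.  -8.8] rv [ 0.004  0.002 -0.   ]
[ 0.43133926 -1.78440185  0.18669124]
```

Emit:
play_rows([
  [[0, 0, -0.006], [0, 0, 0], 1],
  [[0, 0, -0.002], [0, 0, 0], 1],
  [[0, 0, -0.002], [0, 0, 0], 1],
  [[0, 0, -0.002], [0, 0, 0], 1],
])

```text
time: 7.42
tool_pos: [495.7, 14.4, 282.9]
tcp_rot: [179.9, 0.0, 121.0]
ft_force: [7.8, -2.2, -18.5]
finger_gap: 30.2
```

```bash
python3 -c "
from h import *
delta([495.8,14.4,282.7],121.05);print(r.sense()['wrist_torque'])"
```

```text
t 7.425 pos [495.7  14.4 282.9] rot [1.7992e+02 3.0000e-02 1.2104e+02] F [  7.8  -2.2 -18.5] gap 30.2
tool shift mm [-0.1  0.1  0.2] rv [ 0.001  0.001 -0.   ]
[ 0.42077595 -2.65706149  0.14540416]
```

The force has risen to 18.5 N at +110.2 mm, so this is the end stop. I'll let it settle with a slight upward bias and check.

Emit:
play_rows([
  [[0, 0, -0.001], [0, 0, 0], 1],
  [[0, 0, -0.001], [0, 0, 0], 1],
  [[0, 0, -0.001], [0, 0, 0], 1],
  [[0, 0, -0.001], [0, 0, 0], 1],
])

```text
time: 7.92
tool_pos: [495.6, 14.4, 282.9]
tcp_rot: [-179.9, -0.1, 121.0]
ft_force: [4.3, -1.2, -14.5]
finger_gap: 30.3
```

```bash
python3 - <<'E'
from h import *
delta([495.8,14.4,282.7],121.05)
a=eyes.snapshot("wrist")[110:400,170:470];b=eyes.snapshot("scene")[110:250,260:420]
delta([495.8,14.4,282.7],121.05)
a=cv2.resize(a,(400,387));b=cv2.resize(b,(400,387),interpolation=cv2.INTER_CUBIC)
cv2.imwrite("pics/f.png",cv2.cvtColor(np.hstack([a,b]),cv2.COLOR_RGB2BGR))
E
```

```text
t 7.925 pos [495.6  14.4 282.9] rot [-1.7995e+02 -8.0000e-02  1.2102e+02] F [  4.3  -1.2 -14.5] gap 30.3
tool shift mm [-0.1  0.2  0.2] rv [-0.001 -0.001 -0.   ]
t 8.025 pos [495.6  14.4 282.9] rot [-1.7995e+02 -8.0000e-02  1.2102e+02] F [  4.1  -2.3 -15.1] gap 30.4
tool shift mm [-0.1  0.2  0.2] rv [-0.001 -0.001 -0.001]
```

View pics/f.png

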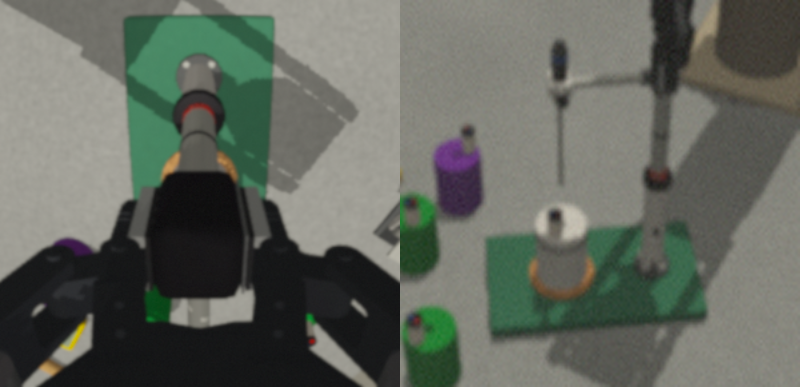

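The red rings are clear of the collar, at (200,108) in the left half and (657,172) in the right. The probe tip hangs well above the block, which is still on its cork disc, and the head is still clamped. Handing in.

```bash
python3 -c "
from h import *
print(r.hand_in())"
```

```text
the job is handed in; nothing more can be done
None
```

The probe is out of the block. I squeezed the button fully in with the mast right down, then pulled the head straight up past the first stop to the second. I handed in at about 8 s with the hand still holding it there.

**Last checks:**
- **Height:** the hand rose 110.2 mm from where it gripped, and the red rings show above the collar.
- **Load:** the hand carries 14–15 N downward. About 8 N of that is the mast's weight; the rest is a light push against the end stop.
- **Button:** the finger opening stayed at 30.2–30.9 mm throughout. That is about 1.5 mm below the stated squeezed width of 32 mm. I took this as pad give or a sensor offset, since the pictures show a good grip and the mast slid freely.
- **Block and bench:** in the last pictures the probe tip hangs well above the block, which still stands on its cork disc. The arm met no unexpected force on the way, and I saw nothing else moved; the last pictures show only part of the bench.

No check failed.

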